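Put the prize wheel's glued parts under weights

ROBOT

A 6-joint arm with a two-finger parallel gripper is mounted at the origin on the work surface. World frame = base frame: x ahead of the robot, y to its left, z up, the work surface at z = 0. Lengths are in m, angles in rad, forces in N, time in s.
With the tool pointing down it reaches from about 0.35 to 0.975 m from the base axis. Payload 4.9 kg.
Tool frame: the origin (TCP) lies on the centre line of the jaws, within the pads' length; the fingertips stand 17 mm ahead of it and the grasp point (between the pads) lies 2 mm behind it (ctrl.tcp_to_tips is the x of the fingertips in the tool frame, in m); x points along the fingers, z is the direction in which the jaws open and shut, and the axes are right-handed (so a half turn about x gives the same grasp; the last joint's range is limited). The gripper opens to 85 mm and grips with 20 to 120 N. Pads are 22 mm wide; open, the fingers measure 114 mm over their backs; the gripper's body (76 mm by 85 mm) begins 54 mm behind the grasp point. The pads swing forward as they close: fully open they stand 13 mm farther back than shut.
Start: joints at [1.2, 0.053, 1.613, -0, 1.476, -0.119], TCP at [0.156, 0.605, 0.248] pointing down, gripper open.
Joint ranges: [-3.01, 3.01], [-1.01, 2.22], [0.06, 2.58], [-1.02, 4.17], [0.09, 2.62], [-3.14, 3.14]. Speed limits (rad/s): [2.57, 2.57, 3.14, 3.14, 3.14, 3.14].

INTERFACE

Orientations are given as a rotation vector (axis times angle).
In Python, from station import ctrl, cams, finder gives the robot as it stands.
- The arm moves only by the tool step_arm, never from a script. Its argument "moves" is a list of rows, each a list of 3 entries, a list of its own where there are three numbers: the shift along the tool's x, y, z in cm, then the turn, a rotation vector about the tool's x, y, z in degrees, then the opening, from 0 (shut) to 1 (fully open). A call has exactly 10 rows; each row is the pose to reach, as a shift and turn from the pose measured when the call began, along the tool's axes at that moment; what a row does not reach only later rows make up. A row lasts 1/12 s, in which the tool goes at most 41.7 mm and 7.16 degrees, less where a joint would pass 70% of its speed; a pose out of reach is approached as far as the arm can. A call with a gripper value outside its range is refused whole. The fingers move at their own pace and stop on an object; "grip_force" is the grip in N (left out, the last holds). Time passes only in rows, so rows that repeat a pose let the fingers close, or fill a call up. It gives the time, the measured TCP pose, the force and the opening at its end, in the units of the state.
- ctrl.get_obs(): the state, without advancing time (a new reading comes with each control period).
- cams.get_image(name): name is "side" or "top" or "wrist"; returns a dict with "pixels" (480x640x3 uint8, blue, green, red), "fx", "fy", "cx", "cy" (pixels), "position" and "attitude" of the camera in the world. Camera axes: x right, y up, looking along -z (the intrinsics and any distortion apply to the point x, -y, -z); pixel columns grow to the right and rows downward; lengths in m; the calibration is good to about 2 mm. A picture is of the moment at which its call begins. There is no depth.
- ctrl.finish_job(): hands the job in, once; it reports no verdict.
Trained networks look in the newest picture that a camera, given by its name, has taken for a name from the list of things; names that differ only in an ending like _2 or _b are one class to them, and where a whole thing is asked for, a point or a joint stands for the part that bears it (a point fixed in the world has none). Each returns a list of dicts, best first, with "conf" (0 to 1); they miss things now and then, are a little off and sometimes report something else, mostly with a low value. They report only what shows in the picture. A call takes as long as a camera call. They do not tell look-alikes from the thing itself.
- finder.find_in(camera, name): "at" ([column, row] in pixels, amid what is visible of it).
- finder.regions_of(camera, name): "region" (480x640 bool, what is visible of it) and "at" ([column, row] in pixels, amid what is visible of it).
- finder.tip_of(camera, name): "at" ([column, row] in pixels: a listed point, or the origin of a listed thing).
The state is a dict: "t": time; "q": joint angles; "dq": joint speeds; "effort": joint torques, N m; "tool_pos": TCP position; "tool_rot": TCP orientation; "contact_force": force on the tool from outside, world axes, zero at the start; "wrist_torque": the same for the moment, N m; "opening": finger opening in m.
Only numpy, scipy, OpenCV 4.12 (cv2) and the standard library are available. Lean on these libraries where they do the work, as an engineer would, in place of code of your own. Each camera call takes 0.05 s, during which the arm holds its last target. There are 200 camera calls.

TASK

The parts of our prize wheel are ready to be pressed: on the middle of the oblong white board lay the lath, lengthwise with the board, then the square plywood pad on the middle of the lath and the square weight on the pad; on the centre of the round plywood wheel lay the round wooden hub and on it the round weight. Everything should lie flat and well centred; set the weights down gently rather than letting them drop, and leave the glue bottle and the black pot where they are.

Things in the scene. Friction and masses are not known exactly. Their poses are not given: they have to be found in the camera images.
- board: target: white-painted oblong wooden stand board, 180 x 110 x 18 mm, fixed flat on the bench, with a green stripe across it near each end. Origin: middle of its underside (its top is 18 mm above). x along its length, z up.
- wheel: target: round plywood wheel, 150 mm across, 12 mm thick, fixed flat on the bench, with thin dark lines through its centre like slices. Origin: centre of its underside (its top is 12 mm above). z up.
- lath_mid (a point): the lath, loose: plain brown wooden bar 120 x 44 x 18 mm lying flat. Point: its centre, 9 mm above its underside. x along its length, z up.
- pad_mid (a point): the pad, loose: square piece of plywood 54 x 54 x 18 mm lying flat. Point: its centre, 9 mm above its underside. x and y along its sides, z up.
- hub_mid (a point): the hub, loose: round disc of pale wood 54 mm across, 22 mm thick, lying flat, small dark dot in the middle of its top. Point: its centre, 11 mm above its underside. z up.
- block_weight_mid (a point): the square weight, loose, 0.55 to 0.9 kg: dark steel block 54 x 54 x 34 mm with an upright steel knob (24 mm across, 30 mm tall) on the middle of its top, 64 mm high in all. Point: on its axis 32 mm above its underside, 2 mm below the foot of the knob. x and y along its sides, z up.
- round_weight_mid (a point): the round weight, loose, 0.45 to 0.75 kg: dark steel cylinder 54 mm across, 34 mm tall, with an upright steel knob (24 mm across, 30 mm tall) on the middle of its top, 64 mm high in all. Point: on its axis 32 mm above its underside, 2 mm below the foot of the knob. z up.
- glue: bystander: standing glue bottle, 54 mm across, 140 mm tall. Origin: centre of its underside.
- pot: bystander: open black plastic pot, 72 mm across, 80 mm tall. Origin: centre of its underside.
Things that resemble listed ones, but are neither listed nor needed, are in the scene too. What is shaped like the part that bears round_weight_mid but purple or yellow is not meant.

How it is judged:
At the end, for the whole second after the job is handed in: From the bottom up: on the board lath, pad, square weight; on the wheel hub, round weight. Each centred within 15 mm of its board or wheel, within 5 mm of its right height, flat (tilt under 0.1 rad) and at rest; the lath within 0.22 rad of the board's length (horizontal distance between each of lath_mid, pad_mid, block_weight_mid and board below 0.015 m and z of lath_mid in the frame of board between 0.022 and 0.032 m and angle between each of lath_mid, pad_mid, block_weight_mid, hub_mid, round_weight_mid's own z axis and vertical below 0.1 rad and linear speed of each of lath, pad, block_weight, hub, round_weight below 0.02 m/s and angular speed of each of lath, pad, block_weight, hub, round_weight below 0.2 rad/s and angle between the x axis of lath_mid and the x axis of board, either way round below 0.22 rad and z of pad_mid in the frame of board between 0.04 and 0.05 m and z of block_weight_mid in the frame of board between 0.081 and 0.091 m and horizontal distance between each of hub_mid, round_weight_mid and wheel below 0.015 m and z of hub_mid in the frame of wheel between 0.018 and 0.028 m and z of round_weight_mid in the frame of wheel between 0.061 and 0.071 m); the robot touches nothing.
It fails at once if the glue bottle is moved by more than 25 mm (distance of glue from where it was at the start of the episode above 0.025 m).
It fails at once if the black pot is moved by more than 25 mm (distance of pot from where it was at the start of the episode above 0.025 m).
It fails at once if the square weight is let fall (more than about 20 mm) (linear speed of block_weight above 0.6 m/s and contact force between block_weight and the fingers below 0.2 N).
It fails at once if the round weight is let fall (more than about 20 mm) (linear speed of round_weight above 0.6 m/s and contact force between round_weight and the fingers below 0.2 N).
It also fails if it takes over 136 s, if anything falls off the work surface, if the arm or the gripper's body presses on something with over 40 N, if the wrist force passes 120 N, or if a joint passes its speed limit or range.

## Working session

There is one attempt and no reset: what is moved stays moved. The work goes in short steps, Python scripts to look and compute and a tool call to move; the robot and the scene stay as the last step left them, time stands still between calls to the robot, and variables do not carry over. Pictures are saved under pics/ and viewed, on a budget of 14 in all, crops included, one or two more only if the job needs it, and the job is handed in when it is done.

Besides the shell and the picture viewer there is one more tool, called by a JSON object that holds its "op" and its "data". step_arm: Moves the arm, as the interface text tells. Its arguments: {"type":"object","properties":{"moves":{"type":"array"},"grip_force":{"type":"number"}},"required":["moves"]}

```bash
ls; mkdir -p pics
cat > h.py <<'E'
import numpy as np, cv2
from scipy.spatial.transform import Rotation as R
from station import ctrl, cams, finder
def rot(a):
    a=np.array(a,float)
    return a if a.shape==(3,3) else (R.from_rotvec(a).as_matrix() if a.size==3 else R.from_quat(a).as_matrix())
def ray(im,px):
    d=np.array([(px[0]-im['cx'])/im['fx'],-(px[1]-im['cy'])/im['fy'],-1.])
    return np.array(im['position']),rot(im['attitude'])@d
def onz(im,px,z):
    p,d=ray(im,px); return p+d*(z-p[2])/d[2]
E
python3 - <<'E'
from h import *
o=ctrl.get_obs();print({k:np.round(v,3) for k,v in o.items()})
Z=dict(board=0,wheel=0,lath_mid=.009,pad_mid=.009,hub_mid=.011,block_weight_mid=.032,round_weight_mid=.032,glue=0,pot=0)
for c in ['top','side']:
    im=cams.get_image(c);cv2.imwrite(f'pics/{c}0.png',im['pixels'])
    print(c,{k:np.round(v,3).tolist() for k,v in im.items() if k!='pixels'})
    for n,z in Z.items():
        print(n,[(round(r['conf'],2),np.round(r['at']).tolist(),onz(im,r['at'],z)[:2].round(3).tolist()) for r in finder.tip_of(c,n)])
E
```

```text
pics
{'t': np.float64(0.0), 'q': array([ 1.2  ,  0.053,  1.614, -0.   ,  1.476, -0.119]), 'dq': array([-0.001, -0.001, -0.001,  0.001,  0.001,  0.   ]), 'effort': array([ 0.0000e+00, -3.9369e+01, -3.7017e+01, -0.0000e+00,  7.0000e-03,
       -0.0000e+00]), 'tool_pos': array([0.155, 0.605, 0.247]), 'tool_rot': array([-1.023,  1.32 ,  1.021]), 'contact_force': array([ 0.073, -0.064,  0.293]), 'wrist_torque': array([-0.011, -0.04 ,  0.003]), 'opening': np.float64(0.086)}
top {'fx': 536.503, 'fy': 536.503, 'cx': 321.328, 'cy': 240.591, 'position': [0.428, -0.011, 1.294], 'attitude': [0.065, -0.057, -1.57]}
board [(0.79, [278.0, 191.0], [0.649, 0.1])]
wheel [(0.66, [378.0, 188.0], [0.656, -0.142])]
lath_mid [(0.81, [410.0, 277.0], [0.44, -0.216]), (0.7, [305.0, 274.0], [0.447, 0.033])]
pad_mid [(0.91, [305.0, 274.0], [0.448, 0.033])]
hub_mid [(0.57, [157.0, 223.0], [0.57, 0.392])]
block_weight_mid [(0.96, [227.0, 292.0], [0.404, 0.216])]
round_weight_mid [(0.95, [470.0, 271.0], [0.453, -0.354]), (0.83, [470.0, 229.0], [0.553, -0.355]), (0.63, [464.0, 187.0], [0.654, -0.343]), (0.59, [497.
[... 251 characters left out ...]
-0.482]}
board [(0.68, [335.0, 210.0], [0.647, 0.109]), (0.47, [409.0, 334.0], [0.568, -0.337])]
wheel [(0.61, [388.0, 268.0], [0.646, -0.15])]
lath_mid [(0.73, [328.0, 318.0], [0.434, -0.216]), (0.4, [204.0, 189.0], [0.353, 0.382])]
pad_mid [(0.7, [288.0, 248.0], [0.457, 0.027]), (0.66, [204.0, 185.0], [0.361, 0.403])]
hub_mid [(0.76, [267.0, 167.0], [0.566, 0.393])]
block_weight_mid [(0.79, [242.0, 207.0], [0.413, 0.22])]
round_weight_mid [(0.96, [444.0, 310.0], [0.656, -0.341]), (0.91, [409.0, 331.0], [0.555, -0.346]), (0.82, [466.0, 336.0], [0.65, -0.415]), (0.57, [373.0, 354.0], [0.458, -0.356])]
glue [(0.89, [206.0, 189.0], [0.362, 0.396])]
pot [(0.88, [340.0, 402.0], [0.356, -0.398])]
```

View pics/top0.png

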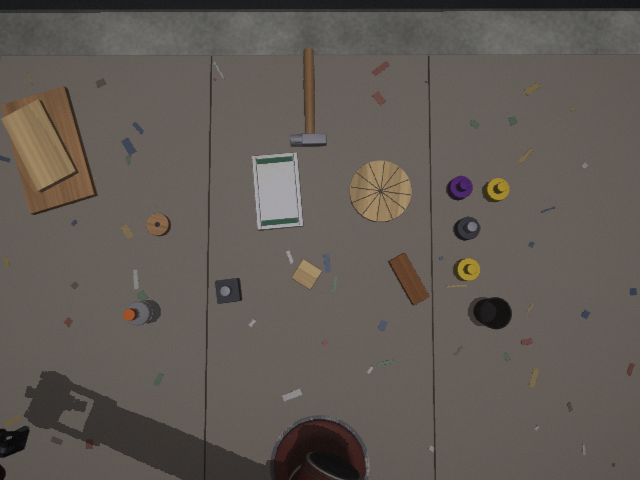

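View pics/side0.png

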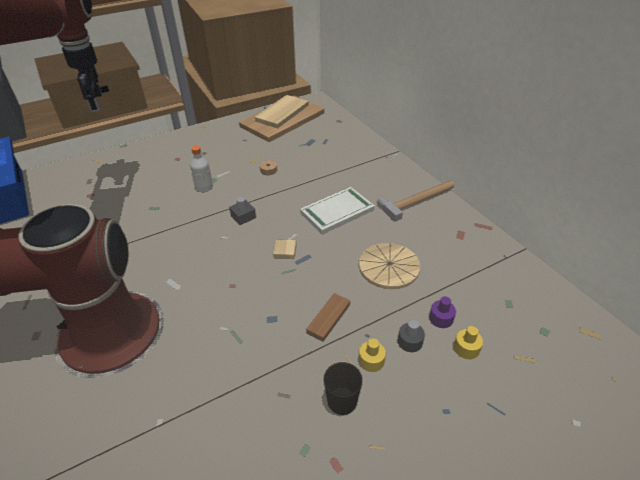

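```bash
cat >> h.py <<'E'
def goal(p,yaw,o=None):
    """shift cm/turn deg in tool axes to reach p, tool down, jaw axis (tool z) along yaw (mod 180)"""
    o=o or ctrl.get_obs(); T=R.from_rotvec(o['tool_rot']); best=None
    for k in (0,np.pi):
        z=np.array([np.cos(yaw+k),np.sin(yaw+k),0]);x=np.array([0,0,-1.])
        G=R.from_matrix(np.c_[x,np.cross(z,x),z]); r=np.degrees((T.inv()*G).as_rotvec())
        if best is None or np.linalg.norm(r)<np.linalg.norm(best): best=r
    s=T.inv().apply(np.array(p)-o['tool_pos'])*100
    print('goal',p,'shift',s.round(2).tolist(),'turn',best.round(1).tolist(),'rows',round(np.linalg.norm(s)/4.17,1),round(np.linalg.norm(best)/7.16,1))
def rect(im,reg,z):
    c=max(cv2.findContours(reg.astype(np.uint8),0,1)[0],key=cv2.contourArea)[:,0]
    w=np.array([onz(im,p,z)[:2] for p in c.astype(float)])*1000
    r=cv2.minAreaRect(w.astype(np.float32)); return np.round(r[0],1).tolist(),np.round(r[1],1).tolist(),round(r[2],1)
E
python3 - <<'E'
from h import *
print(ctrl.tcp_to_tips)
Z=dict(board=.018,wheel=.012,lath_mid=.018,pad_mid=.018,hub_mid=.022,block_weight_mid=.034,round_weight_mid=.034)
im=cams.get_image('top')
for n,z in Z.items():
    print(n,[(round(r['conf'],2),np.round(r['at']).tolist(),rect(im,r['region'],z)) for r in finder.regions_of('top',n)])
P=im['pixels']
a=cv2.resize(P[165:305,440:540],None,fx=4,fy=4);b=cv2.resize(P[195:315,120:260],None,fx=2.8,fy=2.8)
b=cv2.copyMakeBorder(b,0,a.shape[0]-b.shape[0],0,0,0)
cv2.imwrite('pics/crop1.png',np.hstack([a,b]))
goal([.57,.392,.16],0)
E
```

```text
0.017
board [(0.7, [277.0, 191.0], ([647.1, 101.2], [181.5, 110.5], 4.9))]
wheel [(0.64, [380.0, 189.0], ([648.8, -147.7], [147.3, 143.8], 89.9))]
lath_mid [(0.68, [406.0, 275.0], ([436.4, -211.4], [119.8, 46.4], 28.8))]
pad_mid [(0.6, [305.0, 273.0], ([447.2, 30.1], [55.9, 53.2], 55.3))]
hub_mid [(0.77, [160.0, 225.0], ([565.2, 385.0], [57.8, 50.4], 90.0)), (0.36, [278.0, 188.0], ([645.7, 101.0], [182.9, 109.6], 4.8))]
block_weight_mid [(0.75, [226.0, 291.0], ([410.5, 213.6], [55.5, 58.6], 7.8))]
round_weight_mid [(0.89, [497.0, 188.0], ([646.6, -418.3], [50.8, 62.1], 26.5)), (0.73, [280.0, 193.0], ([644.4, 99.8], [179.1, 108.7], 4.9)), (0.71, [466.0, 227.0], ([555.3, -346.1], [61.5, 52.1], 90.0)), (0.61, [470.0, 271.0], ([458.8, -346.3], [51.5, 60.9], 0.0)), (0.59, [463.0, 186.0], ([651.8, -332.6], [53.4, 61.2], 44.0)), (0.56, [377.0, 190.0], ([645.0, -145.3], [144.7, 141.4], 89.9))]
goal [0.57, 0.392, 0.16] shift [8.83, -45.44, -10.33] turn [75.6, -0.0, 0.0] rows 11.4 10.6
```

View pics/crop1.png

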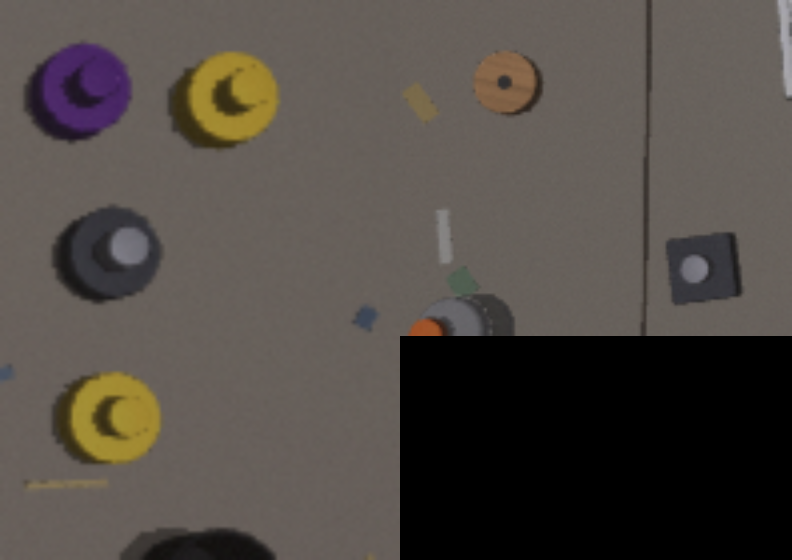

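{"op": "step_arm", "data": {"moves": [[[2,-20,-5],[0,0,0],1],[[4,-45.4,-10.3],[0,0,0],1],[[4,-45.4,-10.3],[0,0,0],1],[[4,-45.4,-10.3],[0,0,0],1],[[4,-45.4,-10.3],[0,0,0],1],[[4,-45.4,-10.3],[0,0,0],1],[[4,-45.4,-10.3],[0,0,0],1],[[4,-45.4,-10.3],[0,0,0],1],[[4,-45.4,-10.3],[0,0,0],1],[[4,-45.4,-10.3],[0,0,0],1]]}}

```text
t: 2.23
tool_pos: [0.5266, 0.4141, 0.2126]
tool_rot: [-1.022, 1.318, 1.022]
contact_force: [0.4, 1.7, -0.3]
opening: 0.0855
```

```bash
cat >> h.py <<'E'
def seg(im,guess,z,kind,rad=.13):
    """own colour segmentation of the blob at guess (world) -> minAreaRect and enclosing circle (mm)"""
    hsv=cv2.cvtColor(cv2.GaussianBlur(im['pixels'],(3,3),0),cv2.COLOR_BGR2HSV)
    m={'wood':hsv[...,1]>85,'dark':hsv[...,2]<62,'white':hsv[...,2]>120}[kind].astype(np.uint8)
    p=np.array(im['position']);d=rot(im['attitude']).T@(np.array([*guess,z])-p)
    px=(im['cx']-im['fx']*d[0]/d[2],im['cy']+im['fy']*d[1]/d[2])
    m=cv2.morphologyEx(m,cv2.MORPH_CLOSE,np.ones((5,5)))
    cs=[c for c in cv2.findContours(m,0,1)[0] if cv2.contourArea(c)>150]
    c=max(cs,key=lambda c:cv2.pointPolygonTest(c,px,True))[:,0].astype(float)
    w=np.array([onz(im,q,z)[:2] for q in c])*1000; w=w.astype(np.float32)
    r=cv2.minAreaRect(w); e=cv2.minEnclosingCircle(w)
    print(kind,guess,'rect',np.round(r[0],1),np.round(r[1],1),round(r[2],1),'circ',np.round(e[0],1),round(e[1],1))
E
python3 - <<'E'
from h import *
o=ctrl.get_obs();print(o['tool_pos'].round(4),o['q'].round(2),o['t'])
im=cams.get_image('top')
seg(im,(.647,.101),.018,'white');seg(im,(.649,-.147),.012,'wood');seg(im,(.436,-.213),.018,'wood');seg(im,(.447,.031),.018,'wood');seg(im,(.567,.39),.022,'wood');seg(im,(.408,.216),.034,'dark');seg(im,(.555,-.35),.034,'dark')
w=cams.get_image('wrist');cv2.imwrite('pics/w1.png',w['pixels']);print(np.round(w['position'],3),w['fx'])
for n,z in dict(hub_mid=.011).items():
    print(n,[(round(r['conf'],2),np.round(r['at']).tolist(),onz(w,r['at'],z)[:2].round(4).tolist()) for r in finder.tip_of('wrist',n)])
seg(w,(.567,.39),.022,'wood')
E
```

```text
[0.5266 0.4141 0.2126] [ 0.56  0.18  1.54  0.    1.43 -0.76] 2.2333
white (0.647, 0.101) rect [649.2 101.9] [181.3 113.6] 4.9 circ [649.2 102.1] 104.5
wood (0.649, -0.147) rect [ 648.8 -146.5] [144.8 143.8] 89.9 circ [ 647.6 -146. ] 73.5
wood (0.436, -0.213) rect [ 436.5 -211.6] [119.3  44.6] 28.8 circ [ 436.6 -211.6] 61.8
wood (0.447, 0.031) rect [447.2  30.8] [50.  49.3] 56.5 circ [447.2  30.3] 32.8
wood (0.567, 0.39) rect [565.2 385.1] [52.9 50.4] 90.0 circ [565.3 386.1] 27.9
dark (0.408, 0.216) rect [225.8 262.9] [200.6   9.6] 0.0 circ [225.8 262. ] 100.3
dark (0.555, -0.35) rect [ 550.2 -334.7] [48.4 35.2] 20.6 circ [ 551.9 -341.8] 25.3
[0.459 0.428 0.338] 361.19038526126803
hub_mid [(0.66, [307.0, 250.0], [0.5653, 0.3895])]
wood (0.567, 0.39) rect [565.2 387.5] [51.4 56.2] 75.3 circ [565.2 388. ] 28.5
```

View pics/w1.png

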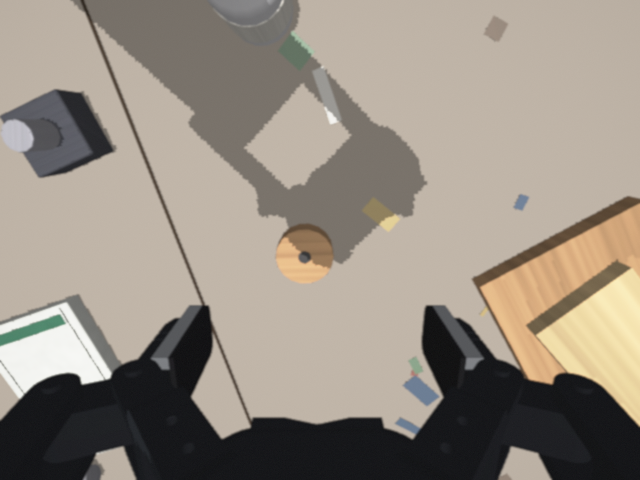

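Run:
```python
from h import *
w=cams.get_image('wrist');print(onz(w,(305,257),.022))
o=ctrl.get_obs();z=R.from_rotvec(o['tool_rot']).apply([0,0,1]);yaw=np.arctan2(z[1],z[0]);print(o['tool_pos'],np.degrees(yaw))
goal([.565,.3875,.02],yaw)
```

```text
[0.56154743 0.39162291 0.022     ]
[0.52547092 0.41463229 0.21208873] 75.44898668972579
goal [0.565, 0.3875, 0.02] shift [19.2, -4.53, -1.63] turn [-0.0, -0.0, -0.1] rows 4.7 0.0
```

{"op": "step_arm", "data": {"moves": [[[4,-4.5,-1.5],[0,0,0],1],[[8,-4.5,-1.5],[0,0,0],1],[[12,-4.5,-1.5],[0,0,0],1],[[16,-4.5,-1.5],[0,0,0],1],[[19.2,-4.5,-1.5],[0,0,0],1],[[19.2,-4.5,-1.5],[0,0,0],1],[[19.2,-4.5,-1.5],[0,0,0],0],[[19.2,-4.5,-1.5],[0,0,0],0],[[19.2,-4.5,-1.5],[0,0,0],0],[[19.2,-4.5,-1.5],[0,0,0],0]], "grip_force": 40}}

```text
t: 3.27
tool_pos: [0.5676, 0.3908, 0.0251]
tool_rot: [-1.02, 1.311, 1.019]
contact_force: [1.5, 0.2, 6.2]
opening: 0.0521
```

{"op": "step_arm", "data": {"moves": [[[0,0,0],[0,0,0],0],[[0,0,0],[0,0,0],0],[[-3,0,0],[0,0,0],0],[[-6,0,0],[0,0,0],0],[[-10,0,0],[0,0,0],0],[[-13,0,0],[0,0,0],0],[[-13,0,0],[0,0,0],0],[[-13,0,0],[0,0,0],0],[[-13,0,0],[0,0,0],0],[[-13,0,0],[0,0,0],0]]}}

```text
t: 4.1
tool_pos: [0.5658, 0.3896, 0.1529]
tool_rot: [-1.02, 1.315, 1.02]
contact_force: [0.1, 0.7, -2.1]
opening: 0.0523
```

Run:
```python
from h import *
o=ctrl.get_obs();print(o['tool_pos'].round(4),o['opening'],o['contact_force'])
w=cams.get_image('wrist');cv2.imwrite('pics/w2.png',w['pixels'])
T=R.from_rotvec(o['tool_rot'])
print('cam in tool',T.inv().apply(np.array(w['position'])-o['tool_pos']).round(4))
goal([.6485,-.1465,.15],np.radians(0))
goal([.6485,-.1465,.15],np.radians(75.4),o)
```

```text
[0.5658 0.3896 0.1529] 0.0522982003976645 [ 0.14214321  0.72314455 -2.08838232]
cam in tool [-0.127   0.0755 -0.0012]
goal [0.6485, -0.1465, 0.15] shift [0.17, -21.46, -49.82] turn [75.5, 0.2, -0.0] rows 13.0 10.5
goal [0.6485, -0.1465, 0.15] shift [0.2, -21.45, -49.83] turn [0.1, 0.2, 0.1] rows 13.0 0.0
```

View pics/w2.png

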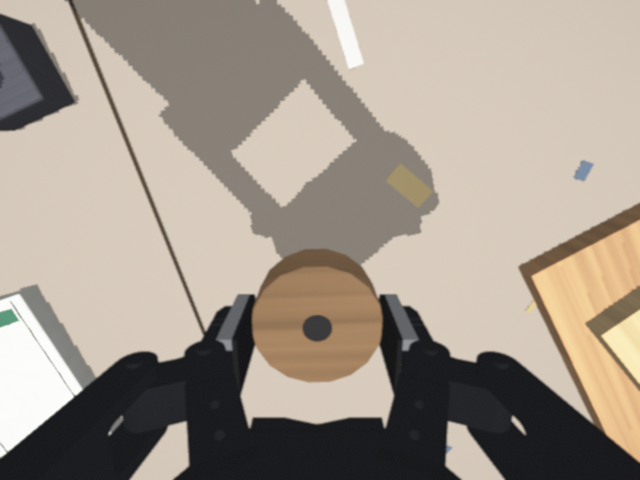

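{"op": "step_arm", "data": {"moves": [[[0,-10,-23],[0,0,0],0],[[0,-21.4,-49.8],[0,0,0],0],[[0,-21.4,-49.8],[0,0,0],0],[[0,-21.4,-49.8],[0,0,0],0],[[0,-21.4,-49.8],[0,0,0],0],[[0,-21.4,-49.8],[0,0,0],0],[[0,-21.4,-49.8],[0,0,0],0],[[0,-21.4,-49.8],[0,0,0],0],[[0,-21.4,-49.8],[0,0,0],0],[[0,-21.4,-49.8],[0,0,0],0]]}}

```text
t: 4.98
tool_pos: [0.6282, -0.0236, 0.1506]
tool_rot: [-1.018, 1.317, 1.022]
contact_force: [0.8, 0.8, -0.4]
opening: 0.052
```

{"op": "step_arm", "data": {"moves": [[[0,-5,-12],[0,0,0],0],[[0,-5,-12],[0,0,0],0],[[0,-5,-12],[0,0,0],0],[[0,-5,-12],[0,0,0],0],[[0,-5,-12],[0,0,0],0],[[0,-5,-12],[0,0,0],0],[[0,-5,-12],[0,0,0],0],[[0,-5,-12],[0,0,0],0],[[0,-5,-12],[0,0,0],0],[[0,-5,-12],[0,0,0],0]]}}

```text
t: 5.82
tool_pos: [0.6465, -0.151, 0.1503]
tool_rot: [-1.02, 1.317, 1.023]
contact_force: [-0.3, 0.0, -0.3]
opening: 0.0522
```

Run:
```python
from h import *
o=ctrl.get_obs();print(o['tool_pos'].round(4),o['opening'],o['contact_force'])
w=cams.get_image('wrist');cv2.imwrite('pics/w3.png',w['pixels'])
seg(w,(.6485,-.1465),.012,'wood')
r=finder.tip_of('wrist','hub_mid');z=o['tool_pos'][2]
print([(a['conf'],a['at'],onz(w,a['at'],z-.014)) for a in r])
r=finder.tip_of('wrist','wheel');print([(a['conf'],a['at'],onz(w,a['at'],0)) for a in r])
```

```text
[ 0.6465 -0.151   0.1503] 0.05221155732773817 [-0.34968638  0.04201681 -0.29067624]
wood (0.6485, -0.1465) rect [ 680.8 -158.5] [132.7 197.9] 59.7 circ [ 677.6 -159.1] 102.9
[(0.59, [316.1, 310.6], array([ 0.64638915, -0.15243676,  0.13633291]))]
[(0.61, [320.4, 230.2], array([ 0.64889782, -0.1495604 ,  0.        ]))]
```

View pics/w3.png

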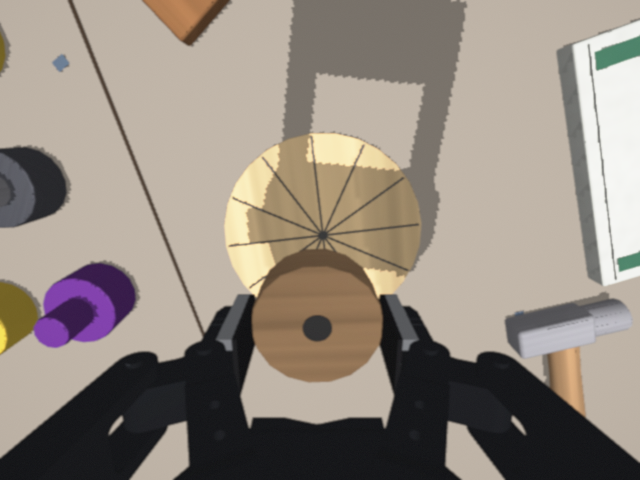

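Run:
```python
from h import *
w=cams.get_image('wrist');o=ctrl.get_obs()
c=onz(w,(322,236),.012);h=onz(w,(317,327),o['tool_pos'][2]-.003);print(c,h)
e=c-h; e[2]=.0375-o['tool_pos'][2];print(R.from_rotvec(o['tool_rot']).inv().apply(e)*100)
```

```text
[ 0.65049995 -0.14955576  0.012     ] [ 0.64801874 -0.15317949  0.14743513]
[11.29421813 -0.15987223  0.38909187]
```

{"op": "step_arm", "data": {"moves": [[[3,-0.2,0.4],[0,0,0],0],[[6,-0.2,0.4],[0,0,0],0],[[9,-0.2,0.4],[0,0,0],0],[[10.5,-0.2,0.4],[0,0,0],0],[[11.2,-0.2,0.4],[0,0,0],0],[[11.3,-0.2,0.4],[0,0,0],0],[[11.3,-0.2,0.4],[0,0,0],0],[[11.3,-0.2,0.4],[0,0,0],0],[[11.3,-0.2,0.4],[0,0,0],0],[[11.3,-0.2,0.4],[0,0,0],0]]}}

```text
t: 6.85
tool_pos: [0.6499, -0.1484, 0.0382]
tool_rot: [-1.02, 1.316, 1.021]
contact_force: [0.2, 0.5, -0.7]
opening: 0.0524
```

{"op": "step_arm", "data": {"moves": [[[0.1,0,0],[0,0,0],0],[[0.1,0,0],[0,0,0],1],[[0.1,0,0],[0,0,0],1],[[0.1,0,0],[0,0,0],1],[[-3,0,0],[0,0,0],1],[[-7,0,0],[0,0,0],1],[[-11,0,0],[0,0,0],1],[[-15,0,0],[0,0,0],1],[[-15,0,0],[0,0,0],1],[[-15,0,0],[0,0,0],1]]}}

```text
t: 7.68
tool_pos: [0.652, -0.1495, 0.1932]
tool_rot: [-1.025, 1.312, 1.015]
contact_force: [-0.5, -0.5, -0.2]
opening: 0.0855
```

Run:
```python
from h import *
o=ctrl.get_obs();print(o['tool_pos'].round(4),o['opening'],o['q'].round(2))
w=cams.get_image('wrist');cv2.imwrite('pics/w4.png',w['pixels'])
for c in ('wrist','top'):
  w=cams.get_image(c)
  for n,z in (('hub_mid',.023),('wheel',0),('round_weight_mid',.032)):
    print(c,n,[(round(a['conf'],2),np.round(a['at']).tolist(),onz(w,a['at'],z)[:2].round(4).tolist()) for a in finder.tip_of(c,n)])
goal([.553,-.35,.2],np.radians(90),o)
```

```text
[ 0.652  -0.1495  0.1932] 0.0854710063816018 [-0.34  0.19  1.56  0.    1.39 -1.66]
wrist hub_mid [(0.87, [320.0, 223.0], [0.652, -0.1474])]
wrist wheel []
wrist round_weight_mid [(0.87, [106.0, 283.0], [0.6551, -0.3376]), (0.8, [9.0, 303.0], [0.6513, -0.4274]), (0.65, [32.0, 176.0], [0.5567, -0.3559])]
top hub_mid [(0.59, [382.0, 190.0], [0.6487, -0.1501])]
top wheel [(0.96, [377.0, 191.0], [0.6503, -0.1404])]
top round_weight_mid [(0.95, [470.0, 272.0], [0.4529, -0.3528]), (0.92, [496.0, 190.0], [0.6455, -0.4199]), (0.83, [464.0, 186.0], [0.6554, -0.3431]), (0.74, [467.0, 227.0], [0.5571, -0.3494])]
goal [0.553, -0.35, 0.2] shift [-0.75, 4.56, -21.89] turn [-14.5, 0.0, 0.5] rows 5.4 2.0
```

View pics/w4.png

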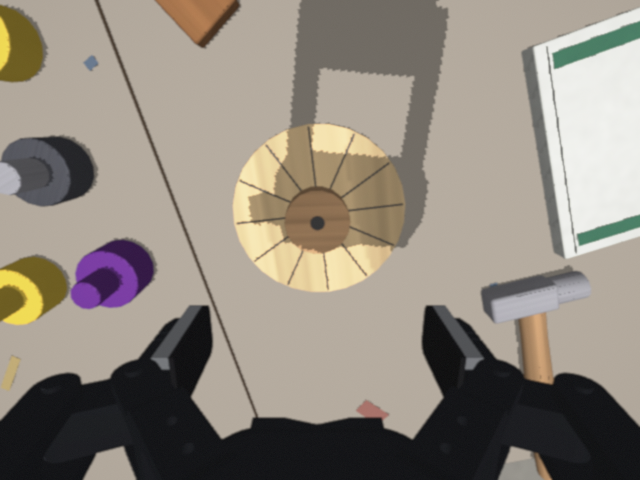

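Run:
```python
from h import *
w=cams.get_image('wrist')
print(onz(w,(319,208),.012),onz(w,(317.5,223),.034))
```

```text
[ 0.63903052 -0.14487878  0.012     ] [ 0.64597515 -0.14805902  0.034     ]
```

{"op": "step_arm", "data": {"moves": [[[-1,2,-10],[-7,0,0],1],[[-1,4.5,-22],[-14.5,0,0],1],[[-1,4.5,-22],[-14.5,0,0],1],[[-1,4.5,-22],[-14.5,0,0],1],[[-1,4.5,-22],[-14.5,0,0],1],[[-1,4.5,-22],[-14.5,0,0],1],[[-1,4.5,-22],[-14.5,0,0],1],[[-1,4.5,-22],[-14.5,0,0],1],[[-1,4.5,-22],[-14.5,0,0],1],[[-1,4.5,-22],[-14.5,0,0],1]]}}

```text
t: 9.02
tool_pos: [0.5515, -0.3491, 0.1966]
tool_rot: [-1.208, 1.207, 1.212]
contact_force: [1.1, -0.0, -0.3]
opening: 0.0855
```

Run:
```python
from h import *
o=ctrl.get_obs();print(o['tool_pos'].round(4),o['opening'],o['q'].round(2))
w=cams.get_image('wrist');cv2.imwrite('pics/w5.png',w['pixels'])
print([(round(a['conf'],2),np.round(a['at']).tolist(),onz(w,a['at'],.032)[:2].round(4).tolist()) for a in finder.tip_of('wrist','round_weight_mid')])
goal([.555,-.35,.053],np.radians(90),o)
```

```text
[ 0.5515 -0.3491  0.1966] 0.0854721088742817 [-0.68  0.15  1.59  0.    1.4  -2.25]
[(0.96, [236.0, 330.0], [0.6519, -0.4235]), (0.93, [319.0, 108.0], [0.4607, -0.3486]), (0.69, [312.0, 231.0], [0.558, -0.3536]), (0.68, [331.0, 334.0], [0.6562, -0.3361])]
goal [0.555, -0.35, 0.053] shift [14.36, -0.36, -0.13] turn [0.1, 0.2, -0.0] rows 3.4 0.0
```

View pics/w5.png

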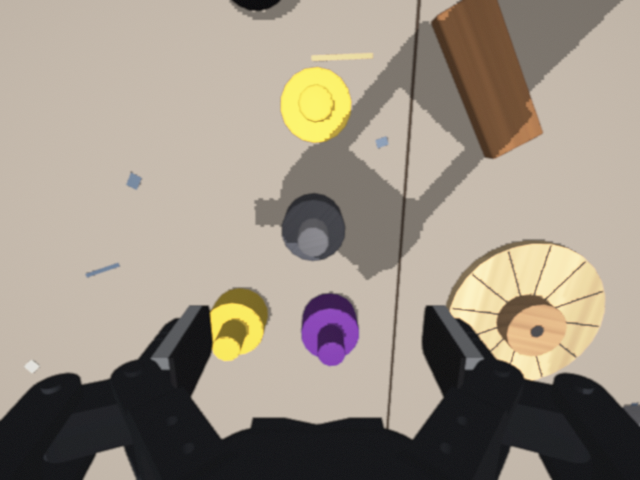

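Run:
```python
from h import *
w=cams.get_image('wrist');print(w.keys())
print(onz(w,(527,309),.012),onz(w,(537,330),.034))
im=cams.get_image('top')
hsv=cv2.cvtColor(im['pixels'],cv2.COLOR_BGR2HSV)
m=((hsv[...,1]>70)).astype(np.uint8)[150:230,340:420];m=cv2.morphologyEx(m,cv2.MORPH_CLOSE,np.ones((7,7)))
c=max(cv2.findContours(m,0,1)[0],key=cv2.contourArea);c=cv2.convexHull(c)
e=cv2.fitEllipse(c.astype(np.float32));e=((e[0][0]+340,e[0][1]+150),e[1]);print(e,onz(im,e[0],.012))
C=cv2.resize(im['pixels'][150:230,340:420],None,fx=7,fy=7,interpolation=cv2.INTER_CUBIC)
cv2.imwrite('pics/crop2.png',C)
```

```text
dict_keys(['pixels', 'fx', 'fy', 'cx', 'cy', 'position', 'attitude'])
[ 0.64093522 -0.14742048  0.012     ] [ 0.6505422  -0.14889548  0.034     ]
((380.0314292907715, 190.8911018371582), (61.38301467895508, 61.7861442565918)) [ 0.64750412 -0.146522    0.012     ]
```

View pics/crop2.png

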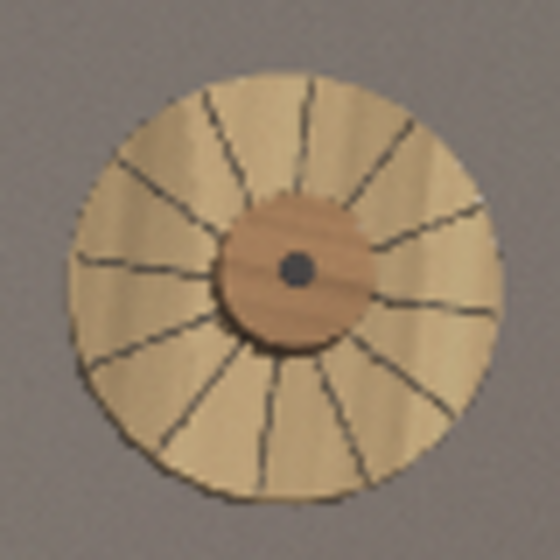

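Run:
```python
from h import *
im=cams.get_image('top')
f=lambda u,v:(340+(u+.5)/7-.5,150+(v+.5)/7-.5)
print(onz(im,f(286,287),.012),onz(im,f(297,270),.034))
```

```text
[ 0.64828269 -0.14748626  0.012     ] [ 0.65032099 -0.14892408  0.034     ]
```

Run:
```python
from h import *
im=cams.get_image('top')
f=lambda u,v,k,a,b:(a+(u+.5)/k-.5,b+(v+.5)/k-.5)
print('round',onz(im,f(129,246,4,440,165),.064),onz(im,f(116,252,4,440,165),.034))
print('block',onz(im,f(694-400,269,2.8,120,195),.064),onz(im,f(702-400,269,2.8,120,195),.034))
w=cams.get_image('wrist');print('wrist knob',onz(w,(313,241),.064))
```

```text
round [ 0.55653735 -0.3516004   0.064     ] [ 0.5561215  -0.35217393  0.034     ]
block [0.40832315 0.21570145 0.064     ] [0.40784449 0.21454326 0.034     ]
wrist knob [ 0.556525   -0.35353943  0.064     ]
```

{"op": "step_arm", "data": {"moves": [[[3,-0.5,-0.3],[0,0,0],1],[[7,-0.5,-0.3],[0,0,0],1],[[11,-0.5,-0.3],[0,0,0],1],[[14.3,-0.5,-0.3],[0,0,0],1],[[14.3,-0.5,-0.3],[0,0,0],1],[[14.3,-0.5,-0.3],[0,0,0],0],[[14.3,-0.5,-0.3],[0,0,0],0],[[14.3,-0.5,-0.3],[0,0,0],0],[[14.3,-0.5,-0.3],[0,0,0],0],[[14.3,-0.5,-0.3],[0,0,0],0]], "grip_force": 80}}

```text
t: 10.2
tool_pos: [0.5574, -0.3534, 0.0567]
tool_rot: [-1.211, 1.206, 1.208]
contact_force: [0.2, 6.1, 6.1]
opening: 0.0256
```

{"op": "step_arm", "data": {"moves": [[[0,0,0],[0,0,0],0],[[0,0,0],[0,0,0],0],[[0,0,0],[0,0,0],0],[[-2,0,0],[0,0,0],0],[[-4,0,0],[0,0,0],0],[[-7,0,0],[0,0,0],0],[[-10,0,0],[0,0,0],0],[[-12,0,0],[0,0,0],0],[[-12,0,0],[0,0,0],0],[[-12,0,0],[0,0,0],0]]}}

```text
t: 11.03
tool_pos: [0.5573, -0.3537, 0.1772]
tool_rot: [-1.213, 1.206, 1.206]
contact_force: [-0.0, 0.0, -5.3]
opening: 0.0212
```

Run:
```python
from h import *
o=ctrl.get_obs();print(o['tool_pos'].round(4),o['opening'],o['q'].round(2))
goal([.649,-.148,.17],np.radians(90),o)
```

```text
[ 0.5573 -0.3537  0.1772] 0.0211532422571384 [-0.68  0.18  1.59  0.    1.36 -2.25]
goal [0.649, -0.148, 0.17] shift [0.74, -9.18, 20.57] turn [0.0, -0.1, 0.2] rows 5.4 0.0
```

{"op": "step_arm", "data": {"moves": [[[0,-3,7],[0,0,0],0],[[0,-6,14],[0,0,0],0],[[0,-9.2,20.6],[0,0,0],0],[[0,-9.2,20.6],[0,0,0],0],[[0,-9.2,20.6],[0,0,0],0],[[0,-9.2,20.6],[0,0,0],0],[[0,-9.2,20.6],[0,0,0],0],[[0,-9.2,20.6],[0,0,0],0],[[0,-9.2,20.6],[0,0,0],0],[[0,-9.2,20.6],[0,0,0],0]]}}

```text
t: 11.87
tool_pos: [0.648, -0.1486, 0.1755]
tool_rot: [-1.21, 1.209, 1.207]
contact_force: [0.2, -0.3, -5.5]
opening: 0.0214
```

Run:
```python
from h import *
o=ctrl.get_obs();print(o['tool_pos'].round(4),o['opening'],o['dq'].round(2))
goal([.649,-.148,.0935],np.radians(90),o)
w=cams.get_image('wrist');cv2.imwrite('pics/w6.png',w['pixels'])
```

```text
[ 0.648  -0.1486  0.1755] 0.021439848449161355 [-0.01 -0.01 -0.01  0.    0.   -0.  ]
goal [0.649, -0.148, 0.0935] shift [8.2, -0.09, 0.07] turn [-0.0, -0.0, 0.1] rows 2.0 0.0
```

View pics/w6.png

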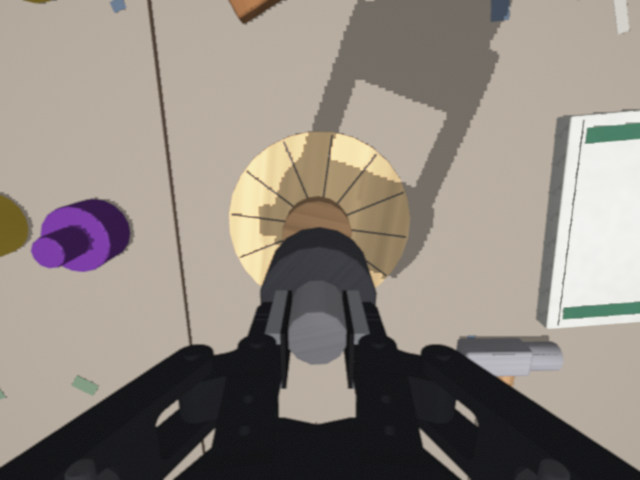

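{"op": "step_arm", "data": {"moves": [[[3,0,0],[0,0,0],0],[[6,0,0],[0,0,0],0],[[7.5,0,0],[0,0,0],0],[[8.0,0,0],[0,0,0],0],[[8.2,0,0],[0,0,0],0],[[8.3,0,0],[0,0,0],0],[[8.3,0,0],[0,0,0],0],[[8.3,0,0],[0,0,0],0],[[8.3,0,0],[0,0,0],0],[[8.3,0,0],[0,0,0],0]]}}

```text
t: 12.75
tool_pos: [0.6491, -0.149, 0.0945]
tool_rot: [-1.212, 1.207, 1.205]
contact_force: [0.9, 0.4, -4.8]
opening: 0.0216
```

{"op": "step_arm", "data": {"moves": [[[0.1,0,0],[0,0,0],0],[[0.15,0,0],[0,0,0],0],[[0.2,0,0],[0,0,0],0],[[0.2,0,0],[0,0,0],0],[[0.2,0,0],[0,0,0],0],[[0.2,0,0],[0,0,0],0],[[0.2,0,0],[0,0,0],0],[[0.2,0,0],[0,0,0],0],[[0.2,0,0],[0,0,0],0],[[0.2,0,0],[0,0,0],0]]}}

```text
t: 13.58
tool_pos: [0.6491, -0.1491, 0.0925]
tool_rot: [-1.212, 1.207, 1.205]
contact_force: [0.5, 0.0, -5.0]
opening: 0.0212
```

{"op": "step_arm", "data": {"moves": [[[0.1,0,0],[0,0,0],0],[[0.15,0,0],[0,0,0],0],[[0.2,0,0],[0,0,0],0],[[0.2,0,0],[0,0,0],0],[[0.25,0,0],[0,0,0],0],[[0.25,0,0],[0,0,0],0],[[0.25,0,0],[0,0,0],0],[[0.25,0,0],[0,0,0],0],[[0.25,0,0],[0,0,0],0],[[0.25,0,0],[0,0,0],0]]}}

```text
t: 14.42
tool_pos: [0.6495, -0.1492, 0.0908]
tool_rot: [-1.212, 1.207, 1.204]
contact_force: [-2.3, 0.0, 3.1]
opening: 0.0215
```

{"op": "step_arm", "data": {"moves": [[[0,0,0],[0,0,0],1],[[0,0,0],[0,0,0],1],[[0,0,0],[0,0,0],1],[[0,0,0],[0,0,0],1],[[-3,0,0],[0,0,0],1],[[-7,0,0],[0,0,0],1],[[-11,0,0],[0,0,0],1],[[-11,0,0],[0,0,0],1],[[-11,0,0],[0,0,0],1],[[-11,0,0],[0,0,0],1]]}}

```text
t: 15.25
tool_pos: [0.649, -0.149, 0.2009]
tool_rot: [-1.213, 1.207, 1.203]
contact_force: [-0.1, -0.3, -0.6]
opening: 0.0853
```

Run:
```python
from h import *
o=ctrl.get_obs();print(o['tool_pos'].round(4),o['opening'],o['q'].round(2))
for n in (0,1):
  goal([.4365,-.2115,.15],np.radians(118.8),o)
goal([.4365,-.2115,.15],np.radians(90),o)
```

```text
[ 0.649  -0.149   0.2009] 0.08526474552712567 [-0.34  0.17  1.56  0.    1.4  -1.91]
goal [0.4365, -0.2115, 0.15] shift [4.98, 21.28, -6.25] turn [-28.8, -0.2, 0.3] rows 5.5 4.0
goal [0.4365, -0.2115, 0.15] shift [4.98, 21.28, -6.25] turn [-28.8, -0.2, 0.3] rows 5.5 4.0
goal [0.4365, -0.2115, 0.15] shift [4.98, 21.28, -6.25] turn [-0.0, -0.1, 0.3] rows 5.5 0.0
```

{"op": "step_arm", "data": {"moves": [[[0,4,-1],[-6,0,0],1],[[1,8,-2],[-12,0,0],1],[[3,12,-4],[-18,0,0],1],[[5,16,-5],[-24,0,0],1],[[5,21.3,-6.2],[-28.8,0,0],1],[[5,21.3,-6.2],[-28.8,0,0],1],[[5,21.3,-6.2],[-28.8,0,0],1],[[5,21.3,-6.2],[-28.8,0,0],1],[[5,21.3,-6.2],[-28.8,0,0],1],[[5,21.3,-6.2],[-28.8,0,0],1]]}}

```text
t: 16.08
tool_pos: [0.437, -0.2107, 0.1496]
tool_rot: [-1.574, 0.926, 1.563]
contact_force: [-0.3, -0.4, 1.5]
opening: 0.0854
```

Run:
```python
from h import *
o=ctrl.get_obs();print(o['tool_pos'].round(4),o['opening'],o['q'].round(2))
goal([.4365,-.2115,.02],np.radians(118.8),o)
w=cams.get_image('wrist');cv2.imwrite('pics/w7.png',w['pixels'])
print([(round(a['conf'],2),np.round(a['at']).tolist(),onz(w,a['at'],.009)[:2].round(4).tolist()) for a in finder.tip_of('wrist','lath_mid')])
```

```text
[ 0.437  -0.2107  0.1496] 0.08544188933171402 [-0.6  -0.21  2.03  0.    1.32 -2.68]
goal [0.4365, -0.2115, 0.02] shift [12.96, 0.14, 0.01] turn [-0.0, -0.2, 0.2] rows 3.1 0.0
[]
```

View pics/w7.png

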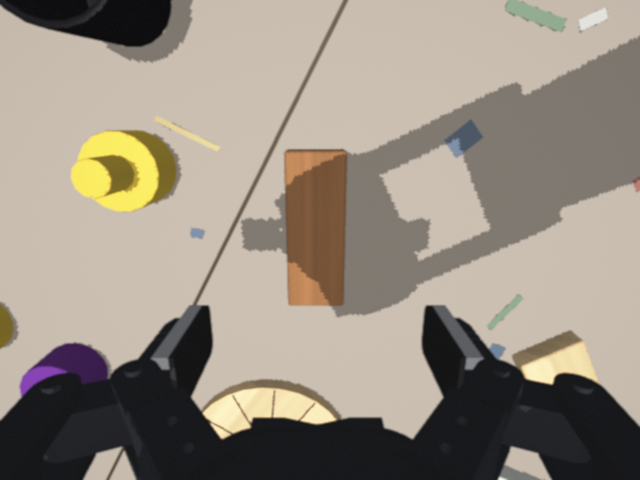

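{"op": "step_arm", "data": {"moves": [[[4,0.1,0],[0,0,0],1],[[8,0.1,0],[0,0,0],1],[[11,0.1,0],[0,0,0],1],[[12.8,0.1,0],[0,0,0],1],[[12.8,0.1,0],[0,0,0],1],[[12.8,0.1,0],[0,0,0],0],[[12.8,0.1,0],[0,0,0],0],[[12.8,0.1,0],[0,0,0],0],[[12.8,0.1,0],[0,0,0],0],[[12.8,0.1,0],[0,0,0],0]], "grip_force": 50}}

```text
t: 17.02
tool_pos: [0.439, -0.2127, 0.0244]
tool_rot: [-1.579, 0.926, 1.559]
contact_force: [0.0, -0.6, 4.5]
opening: 0.0422
```

{"op": "step_arm", "data": {"moves": [[[0,0,0],[0,0,0],0],[[0,0,0],[0,0,0],0],[[-3,0,0],[0,0,0],0],[[-6,0,0],[0,0,0],0],[[-9,0,0],[0,0,0],0],[[-11,0,0],[0,0,0],0],[[-11,0,0],[0,0,0],0],[[-11,0,0],[0,0,0],0],[[-11,0,0],[0,0,0],0],[[-11,0,0],[0,0,0],0]]}}

```text
t: 17.85
tool_pos: [0.4366, -0.2114, 0.1322]
tool_rot: [-1.575, 0.926, 1.562]
contact_force: [-0.1, -0.5, -0.5]
opening: 0.0426
```

Run:
```python
from h import *
o=ctrl.get_obs();print(o['tool_pos'].round(4),o['opening'],o['q'].round(2))
goal([.649,.1018,.13],np.radians(94.9),o)
```

```text
[ 0.4366 -0.2114  0.1322] 0.04259184505483325 [-0.61 -0.19  2.05  0.    1.28 -2.68]
goal [0.649, 0.1018, 0.13] shift [0.29, -33.7, 17.2] turn [23.9, -0.2, 0.3] rows 9.1 3.3
```

{"op": "step_arm", "data": {"moves": [[[0,-8,4],[6,0,0],0],[[0,-16,8],[12,0,0],0],[[0,-24,12],[18,0,0],0],[[0,-33.7,17.2],[23.9,0,0],0],[[0,-33.7,17.2],[23.9,0,0],0],[[0,-33.7,17.2],[23.9,0,0],0],[[0,-33.7,17.2],[23.9,0,0],0],[[0,-33.7,17.2],[23.9,0,0],0],[[0,-33.7,17.2],[23.9,0,0],0],[[0,-33.7,17.2],[23.9,0,0],0]]}}

```text
t: 18.68
tool_pos: [0.6501, 0.1066, 0.1306]
tool_rot: [-1.278, 1.162, 1.271]
contact_force: [0.7, -0.0, -0.1]
opening: 0.0425
```

Run:
```python
from h import *
o=ctrl.get_obs();print(o['tool_pos'].round(4),o['opening'],o['q'].round(2))
goal([.649,.1018,.0435],np.radians(94.9),o)
w=cams.get_image('wrist');cv2.imwrite('pics/w8.png',w['pixels'])
```

```text
[0.6501 0.1066 0.1306] 0.042532779947922116 [ 0.05  0.22  1.63 -0.    1.28 -1.61]
goal [0.649, 0.1018, 0.0435] shift [8.71, 0.2, -0.46] turn [0.2, -0.1, 0.3] rows 2.1 0.1
```

View pics/w8.png

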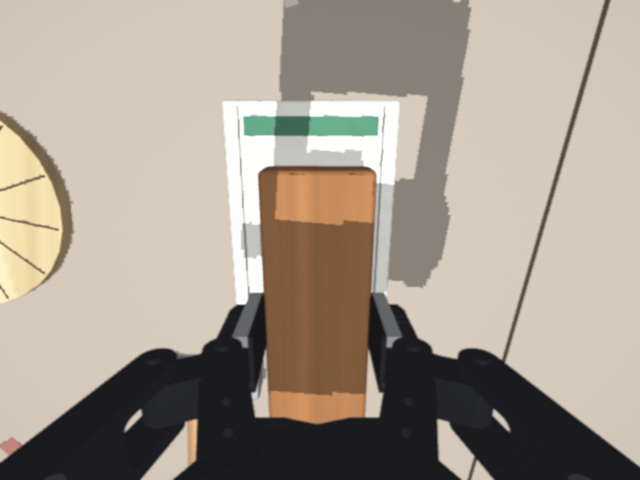

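{"op": "step_arm", "data": {"moves": [[[2,0.2,-0.5],[0,0,0],0],[[5,0.2,-0.5],[0,0,0],0],[[7.5,0.2,-0.5],[0,0,0],0],[[8.5,0.2,-0.5],[0,0,0],0],[[8.8,0.2,-0.5],[0,0,0],0],[[8.9,0.2,-0.5],[0,0,0],0],[[9,0.2,-0.5],[0,0,0],0],[[9,0.2,-0.5],[0,0,0],0],[[9,0.2,-0.5],[0,0,0],0],[[9,0.2,-0.5],[0,0,0],0]]}}

```text
t: 19.57
tool_pos: [0.6475, 0.0997, 0.0416]
tool_rot: [-1.277, 1.166, 1.273]
contact_force: [-7.0, 0.4, 8.2]
opening: 0.0425
```

{"op": "step_arm", "data": {"moves": [[[0,0,0],[0,0,0],1],[[0,0,0],[0,0,0],1],[[0,0,0],[0,0,0],1],[[-1,0,0],[0,0,0],1],[[-4,0,0],[0,0,0],1],[[-8,0,0],[0,0,0],1],[[-12,0,0],[0,0,0],1],[[-12,0,0],[0,0,0],1],[[-12,0,0],[0,0,0],1],[[-12,0,0],[0,0,0],1]]}}

```text
t: 20.4
tool_pos: [0.6473, 0.0998, 0.162]
tool_rot: [-1.277, 1.166, 1.273]
contact_force: [-0.5, 0.4, -0.2]
opening: 0.0855
```

Run:
```python
from h import *
o=ctrl.get_obs();print(o['tool_pos'].round(4),o['opening'],o['q'].round(2))
goal([.4475,.031,.15],np.radians(56),o)
im=cams.get_image('top');P=im['pixels']
a=cv2.resize(P[140:245,240:345],None,fx=5,fy=5,interpolation=cv2.INTER_CUBIC)
b=cv2.resize(P[245:305,275:335],None,fx=4.4,fy=4.4,interpolation=cv2.INTER_CUBIC)
b=cv2.copyMakeBorder(b,0,a.shape[0]-b.shape[0],0,0,0)
cv2.imwrite('pics/crop3.png',np.hstack([a,b]))
seg(im,(.649,.102),.036,'wood');seg(im,(.447,.031),.018,'wood')
```

```text
[0.6473 0.0998 0.162 ] 0.08553591334890932 [ 0.04  0.19  1.62 -0.    1.34 -1.62]
goal [0.4475, 0.031, 0.15] shift [1.18, 20.51, -5.07] turn [39.1, -0.1, 0.1] rows 5.1 5.5
wood (0.649, 0.102) rect [394.6  92. ] [826.2 387.1] 0.1 circ [381.6  93.2] 443.9
wood (0.447, 0.031) rect [447.3  30.9] [50.5 49.6] 57.6 circ [447.3  31.5] 34.0
```

View pics/crop3.png

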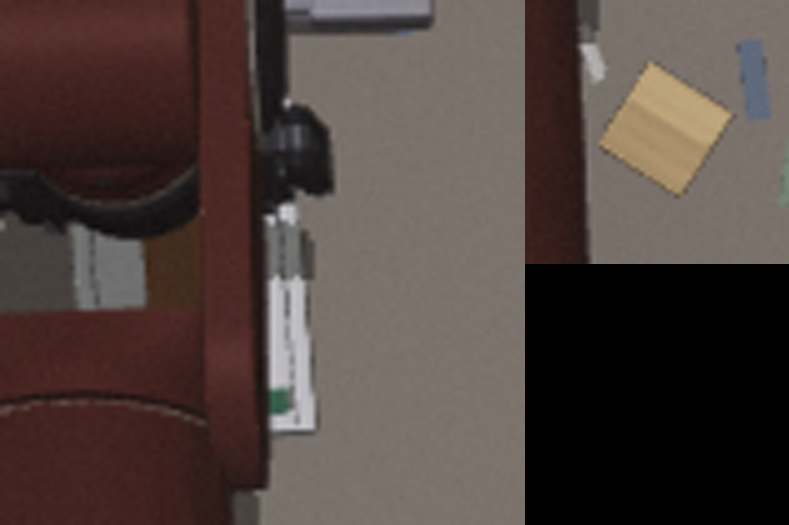

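{"op": "step_arm", "data": {"moves": [[[0,4,-1],[6,0,0],1],[[0,8,-2],[12,0,0],1],[[1,12,-3],[18,0,0],1],[[1,16,-4],[25,0,0],1],[[1,20.5,-5.1],[32,0,0],1],[[1,20.5,-5.1],[37.5,0,0],1],[[1,20.5,-5.1],[37.5,0,0],1],[[1,20.5,-5.1],[37.5,0,0],1],[[1,20.5,-5.1],[37.5,0,0],1],[[1,20.5,-5.1],[37.5,0,0],1]]}}

```text
t: 21.28
tool_pos: [0.4478, 0.0308, 0.1508]
tool_rot: [-0.786, 1.426, 0.784]
contact_force: [-0.2, -0.5, -0.2]
opening: 0.0855
```

Run:
```python
from h import *
o=ctrl.get_obs();print(o['tool_pos'].round(4),o['opening'],o['q'].round(2))
goal([.4473,.031,.0215],np.radians(57.5),o)
w=cams.get_image('wrist');cv2.imwrite('pics/w9.png',w['pixels'])
seg(w,(.4473,.031),.018,'wood')
print([(round(a['conf'],2),np.round(a['at']).tolist(),rect(w,a['region'],.018)) for a in finder.regions_of('wrist','pad_mid')])
im=cams.get_image('top')
print([(round(a['conf'],2),np.round(a['at']).tolist(),rect(im,a['region'],.036)) for a in finder.regions_of('top','lath_mid')])
seg(im,(.649,.102),.036,'wood');
```

```text
[0.4478 0.0308 0.1508] 0.08552354667140123 [-0.1  -0.31  2.11 -0.    1.34 -1.1 ]
goal [0.4473, 0.031, 0.0215] shift [12.93, 0.06, 0.02] turn [0.2, -0.1, 0.0] rows 3.1 0.0
wood (0.4473, 0.031) rect [447.2  30.3] [51.2 52.9] 57.8 circ [447.4  30.1] 35.6
[(0.57, [317.0, 228.0], ([446.4, 30.3], [54.5, 55.9], 57.9))]
[(0.56, [277.0, 189.0], ([643.3, 97.9], [122.9, 45.5], 4.6)), (0.53, [385.0, 189.0], ([651.6, -149.9], [54.6, 55.1], 90.0))]
wood (0.649, 0.102) rect [635.5 101.2] [135.5  76. ] 5.7 circ [631.4  99.8] 73.3
```

{"op": "step_arm", "data": {"moves": [[[4,0,0],[0,0,0],1],[[8,0,0],[0,0,0],1],[[11,0,0],[0,0,0],1],[[12.9,0,0],[0,0,0],1],[[12.9,0,0],[0,0,0],1],[[12.9,0,0],[0,0,0],0],[[12.9,0,0],[0,0,0],0],[[12.9,0,0],[0,0,0],0],[[12.9,0,0],[0,0,0],0],[[12.9,0,0],[0,0,0],0]]}}

```text
t: 22.32
tool_pos: [0.4496, 0.0304, 0.0243]
tool_rot: [-0.788, 1.422, 0.781]
contact_force: [1.0, 0.5, 6.8]
opening: 0.0524
```

{"op": "step_arm", "data": {"moves": [[[0,0,0],[0,0,0],0],[[0,0,0],[0,0,0],0],[[-3,0,0],[0,0,0],0],[[-6,0,0],[0,0,0],0],[[-9,0,0],[0,0,0],0],[[-12,0,0],[0,0,0],0],[[-12,0,0],[0,0,0],0],[[-12,0,0],[0,0,0],0],[[-12,0,0],[0,0,0],0],[[-12,0,0],[0,0,0],0]]}}

```text
t: 23.15
tool_pos: [0.4479, 0.0308, 0.1425]
tool_rot: [-0.786, 1.425, 0.783]
contact_force: [0.8, 0.3, 0.3]
opening: 0.0526
```

Run:
```python
from h import *
o=ctrl.get_obs();print(o['tool_pos'].round(4),o['opening'],o['q'].round(2))
goal([.6485,.1015,.14],np.radians(94.9),o)
im=cams.get_image('top');P=im['pixels']
f=cv2.cvtColor(P,cv2.COLOR_BGR2HSV)[140:245,240:315]
m=((f[...,1]>110)&(f[...,0]<20)).astype(np.uint8)
c=max(cv2.findContours(m,0,1)[0],key=cv2.contourArea)[:,0]+[240,140]
r=cv2.minAreaRect(np.array([onz(im,p,.036)[:2]*1000 for p in c.astype(float)],np.float32));print(r)
cv2.imwrite('pics/crop4.png',cv2.resize(P[140:245,240:345],None,fx=5,fy=5,interpolation=cv2.INTER_CUBIC))
```

```text
[0.4479 0.0308 0.1425] 0.05259268360478629 [-0.1  -0.3   2.12 -0.    1.33 -1.1 ]
goal [0.6485, 0.1015, 0.14] shift [0.24, -13.17, 16.7] turn [-37.2, -0.1, 0.1] rows 5.1 5.2
((644.910888671875, 99.18756103515625), (117.5683364868164, 41.56279373168945), 5.2877092361450195)
```

{"op": "step_arm", "data": {"moves": [[[0,-3,3],[-6,0,0],0],[[0,-5,6],[-12,0,0],0],[[0,-8,10],[-18,0,0],0],[[0,-11,14],[-25,0,0],0],[[0,-13,16.6],[-32,0,0],0],[[0,-13.1,16.6],[-37.2,0,0],0],[[0,-13.1,16.6],[-37.2,0,0],0],[[0,-13.1,16.6],[-37.2,0,0],0],[[0,-13.1,16.6],[-37.2,0,0],0],[[0,-13.1,16.6],[-37.2,0,0],0]]}}

```text
t: 24.03
tool_pos: [0.646, 0.1007, 0.1417]
tool_rot: [-1.272, 1.171, 1.27]
contact_force: [-0.4, -0.6, -0.5]
opening: 0.0519
```

Run:
```python
from h import *
o=ctrl.get_obs();print(o['tool_pos'].round(4),o['opening'],o['q'].round(2))
goal([.648,.101,.0605],np.radians(94.9),o)
```

```text
[0.646  0.1007 0.1417] 0.051911077364925416 [ 0.04  0.2   1.63 -0.    1.31 -1.61]
goal [0.648, 0.101, 0.0605] shift [8.12, -0.21, 0.04] turn [-0.1, -0.1, -0.1] rows 1.9 0.0
```

{"op": "step_arm", "data": {"moves": [[[2,-0.2,0],[0,0,0],0],[[5,-0.2,0],[0,0,0],0],[[7,-0.2,0],[0,0,0],0],[[7.8,-0.2,0],[0,0,0],0],[[8,-0.2,0],[0,0,0],0],[[8.1,-0.2,0],[0,0,0],0],[[8.2,-0.2,0],[0,0,0],0],[[8.2,-0.2,0],[0,0,0],0],[[8.2,-0.2,0],[0,0,0],0],[[8.2,-0.2,0],[0,0,0],0]]}}

```text
t: 24.87
tool_pos: [0.6482, 0.1006, 0.0604]
tool_rot: [-1.272, 1.17, 1.269]
contact_force: [-0.7, -1.0, 1.9]
opening: 0.0523
```

Contact is starting; I'll lower a hair more, release and rise.

{"op": "step_arm", "data": {"moves": [[[0.1,0,0],[0,0,0],0],[[0.1,0,0],[0,0,0],0],[[0.1,0,0],[0,0,0],1],[[0.1,0,0],[0,0,0],1],[[0.1,0,0],[0,0,0],1],[[-1,0,0],[0,0,0],1],[[-4,0,0],[0,0,0],1],[[-8,0,0],[0,0,0],1],[[-13,0,0],[0,0,0],1],[[-13,0,0],[0,0,0],1]]}}

```text
t: 25.7
tool_pos: [0.6523, 0.1012, 0.2007]
tool_rot: [-1.279, 1.16, 1.259]
contact_force: [1.8, -0.8, 1.9]
opening: 0.0856
```

Run:
```python
from h import *
o=ctrl.get_obs();print(o['tool_pos'].round(4),o['opening'],o['q'].round(2))
goal([.4085,.2155,.15],np.radians(97),o)
im=cams.get_image('top')
print([(round(a['conf'],2),np.round(a['at']).tolist(),rect(im,a['region'],.034)) for a in finder.regions_of('top','block_weight_mid')])
```

```text
[0.6523 0.1012 0.2007] 0.0855648884723166 [ 0.04  0.16  1.58 -0.    1.39 -1.61]
goal [0.4085, 0.2155, 0.15] shift [4.71, 23.41, 13.44] turn [-2.2, -0.2, 0.8] rows 6.6 0.3
[]
```

{"op": "step_arm", "data": {"moves": [[[1,4,2],[0,0,0],1],[[2,10,6],[-2,0,0],1],[[4,20,11],[-2,0,0],1],[[4.5,23.5,13.4],[-2,0,0],1],[[4.5,23.5,13.4],[-2,0,0],1],[[4.5,23.5,13.4],[-2,0,0],1],[[4.5,23.5,13.4],[-2,0,0],1],[[4.5,23.5,13.4],[-2,0,0],1],[[4.5,23.5,13.4],[-2,0,0],1],[[4.5,23.5,13.4],[-2,0,0],1]]}}

```text
t: 26.63
tool_pos: [0.4062, 0.2146, 0.1484]
tool_rot: [-1.302, 1.146, 1.288]
contact_force: [1.3, 0.1, 0.0]
opening: 0.0857
```

Run:
```python
from h import *
o=ctrl.get_obs();print(o['tool_pos'].round(4),o['opening'],o['q'].round(2))
goal([.4085,.2155,.0545],np.radians(97),o)
im=cams.get_image('wrist')
a=im['pixels'].copy()
im2=cams.get_image('top')
s=[(r['conf'],np.round(r['at']).tolist(),rect(im2,r['region'],.054)) for r in finder.regions_of('top','pad_mid')];print(s)
b=cv2.resize(im2['pixels'][140:245,240:345],(480,480),interpolation=cv2.INTER_CUBIC)
cv2.imwrite('pics/w10.png',np.hstack([cv2.resize(a,(440,330)),b[:330,:360]]) if 0 else cv2.resize(np.hstack([a,b]),(800,343)))
w=im;print([(round(r['conf'],2),np.round(r['at']).tolist(),onz(w,r['at'],.032)[:2].round(4).tolist()) for r in finder.tip_of('wrist','block_weight_mid')])
```

```text
[0.4062 0.2146 0.1484] 0.08568505081307715 [ 0.33 -0.28  2.09 -0.01  1.33 -1.36]
goal [0.4085, 0.2155, 0.0545] shift [9.39, -0.16, 0.09] turn [-0.2, -0.2, 0.5] rows 2.3 0.1
[(0.59, [278.0, 187.0], ([645.1, 99.6], [56.6, 53.8], 0.5))]
[(0.92, [319.0, 243.0], [0.4087, 0.215]), (0.23, [575.0, 195.0], [0.3539, 0.3829])]
```

View pics/w10.png

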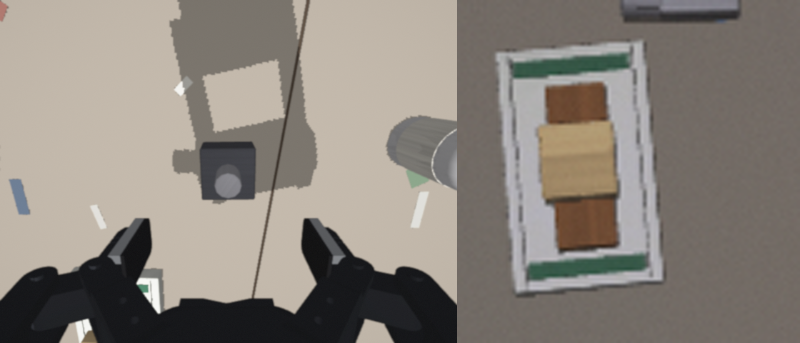

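{"op": "step_arm", "data": {"moves": [[[3,-0.2,0.1],[0,0,0],1],[[6,-0.2,0.1],[0,0,0],1],[[8.5,-0.2,0.1],[0,0,0],1],[[9.4,-0.2,0.1],[0,0,0],1],[[9.4,-0.2,0.1],[0,0,0],1],[[9.4,-0.2,0.1],[0,0,0],0],[[9.4,-0.2,0.1],[0,0,0],0],[[9.4,-0.2,0.1],[0,0,0],0],[[9.4,-0.2,0.1],[0,0,0],0],[[9.4,-0.2,0.1],[0,0,0],0]], "grip_force": 90}}

```text
t: 27.67
tool_pos: [0.4105, 0.2158, 0.0563]
tool_rot: [-1.302, 1.144, 1.285]
contact_force: [-0.8, -0.3, -0.1]
opening: 0.0256
```

{"op": "step_arm", "data": {"moves": [[[0,0,0],[0,0,0],0],[[0,0,0],[0,0,0],0],[[0,0,0],[0,0,0],0],[[0,0,0],[0,0,0],0],[[-2,0,0],[0,0,0],0],[[-5,0,0],[0,0,0],0],[[-9,0,0],[0,0,0],0],[[-13,0,0],[0,0,0],0],[[-13,0,0],[0,0,0],0],[[-13,0,0],[0,0,0],0]]}}

```text
t: 28.5
tool_pos: [0.4098, 0.2161, 0.1875]
tool_rot: [-1.303, 1.141, 1.283]
contact_force: [-0.6, 0.1, -9.0]
opening: 0.0218
```

Run:
```python
from h import *
o=ctrl.get_obs();print(o['tool_pos'].round(4),o['opening'],o['q'].round(2),o['contact_force'])
goal([.648,.101,.19],np.radians(94.9),o)
```

```text
[0.4098 0.2161 0.1875] 0.021819892471568382 [ 0.33 -0.32  2.05 -0.01  1.39 -1.36] [-0.64826208  0.08305445 -9.0495738 ]
goal [0.648, 0.101, 0.19] shift [0.12, -22.31, -14.21] turn [1.8, -0.1, 0.9] rows 6.3 0.3
```

{"op": "step_arm", "data": {"moves": [[[0,-3,-2],[0,0,0],0],[[0,-8,-5],[1,0,0],0],[[0,-14,-9],[1.8,0,0.5],0],[[0,-19,-12],[1.8,0,0.9],0],[[0,-22.3,-14.2],[1.8,0,0.9],0],[[0,-22.3,-14.2],[1.8,0,0.9],0],[[0,-22.3,-14.2],[1.8,0,0.9],0],[[0,-22.3,-14.2],[1.8,0,0.9],0],[[0,-22.3,-14.2],[1.8,0,0.9],0],[[0,-22.3,-14.2],[1.8,0,0.9],0]]}}

```text
t: 29.33
tool_pos: [0.6453, 0.101, 0.1862]
tool_rot: [-1.269, 1.176, 1.278]
contact_force: [-0.2, 0.9, -8.9]
opening: 0.0214
```

Run:
```python
from h import *
o=ctrl.get_obs();print(o['tool_pos'].round(4),o['opening'],o['q'].round(2),o['contact_force'])
goal([.648,.101,.1135],np.radians(94.9),o)
```

```text
[0.6453 0.101  0.1862] 0.02137394777741187 [ 0.04  0.17  1.6  -0.    1.39 -1.61] [-0.18155092  0.92962442 -8.9103788 ]
goal [0.648, 0.101, 0.1135] shift [7.26, -0.34, -0.01] turn [0.0, -0.1, -0.5] rows 1.7 0.1
```

{"op": "step_arm", "data": {"moves": [[[2,-0.3,0],[0,0,-0.5],0],[[5,-0.3,0],[0,0,-0.5],0],[[6.5,-0.3,0],[0,0,-0.5],0],[[7.1,-0.3,0],[0,0,-0.5],0],[[7.3,-0.3,0],[0,0,-0.5],0],[[7.4,-0.3,0],[0,0,-0.5],0],[[7.4,-0.3,0],[0,0,-0.5],0],[[7.4,-0.3,0],[0,0,-0.5],0],[[7.4,-0.3,0],[0,0,-0.5],0],[[7.4,-0.3,0],[0,0,-0.5],0]]}}

```text
t: 30.17
tool_pos: [0.6478, 0.1011, 0.1126]
tool_rot: [-1.273, 1.168, 1.271]
contact_force: [-0.7, -0.3, -8.0]
opening: 0.0213
```

{"op": "step_arm", "data": {"moves": [[[0.1,0,0],[0,0,0],0],[[0.15,0,0],[0,0,0],0],[[0.2,0,0],[0,0,0],0],[[0.2,0,0],[0,0,0],0],[[0.2,0,0],[0,0,0],0],[[0.2,0,0],[0,0,0],0],[[0.2,0,0],[0,0,0],0],[[0.2,0,0],[0,0,0],0],[[0.2,0,0],[0,0,0],0],[[0.2,0,0],[0,0,0],0]]}}

```text
t: 31.0
tool_pos: [0.648, 0.1011, 0.1109]
tool_rot: [-1.274, 1.168, 1.271]
contact_force: [-0.6, 0.1, -5.5]
opening: 0.0211
```

Contact is beginning (−9 → −5.5 N); slightly lower, release, rise.

{"op": "step_arm", "data": {"moves": [[[0.1,0,0],[0,0,0],0],[[0.1,0,0],[0,0,0],0],[[0.1,0,0],[0,0,0],0],[[0.1,0,0],[0,0,0],1],[[0.1,0,0],[0,0,0],1],[[0.1,0,0],[0,0,0],1],[[-1,0,0],[0,0,0],1],[[-4,0,0],[0,0,0],1],[[-8,0,0],[0,0,0],1],[[-10,0,0],[0,0,0],1]]}}

```text
t: 31.83
tool_pos: [0.6498, 0.1014, 0.217]
tool_rot: [-1.277, 1.163, 1.265]
contact_force: [0.4, 0.4, 1.9]
opening: 0.0852
```

{"op": "step_arm", "data": {"moves": [[[-3,0,0],[0,0,0],1],[[-3,10,0],[0,0,0],1],[[-3,20,0],[0,0,0],1],[[-3,22,0],[0,0,0],1],[[-3,22,0],[0,0,0],1],[[-3,22,0],[0,0,0],1],[[-3,22,0],[0,0,0],1],[[-3,22,0],[0,0,0],1],[[-3,22,0],[0,0,0],1],[[-3,22,0],[0,0,0],1]]}}

```text
t: 32.67
tool_pos: [0.4316, 0.0826, 0.2465]
tool_rot: [-1.278, 1.161, 1.263]
contact_force: [0.7, 0.2, 0.1]
opening: 0.0856
```

Run:
```python
from h import *
o=ctrl.get_obs();print(o['tool_pos'].round(4),o['opening'])
Z=dict(board=0,wheel=0,hub_mid=.023,block_weight_mid=.086,round_weight_mid=.066,glue=0,pot=0)
ims={}
for c in ('top','side'):
  im=ims[c]=cams.get_image(c)
  for n,z in Z.items():
    print(c,n,[(round(r['conf'],2),np.round(r['at']).tolist(),onz(im,r['at'],z)[:2].round(3).tolist()) for r in finder.tip_of(c,n)][:5])
a=cv2.resize(ims['top']['pixels'][140:245,240:420],(800,467),interpolation=cv2.INTER_CUBIC)[:, :]
b=cv2.resize(ims['side']['pixels'][170:310,280:440],(400,350),interpolation=cv2.INTER_CUBIC)
a=cv2.resize(a,(600,350)) ; v=np.hstack([a,b]);cv2.imwrite('pics/fin.png',cv2.resize(v,(800,280)))
```

```text
[0.4316 0.0826 0.2465] 0.08563839619986506
top board [(0.63, [279.0, 193.0], [0.645, 0.099])]
top wheel [(0.98, [379.0, 188.0], [0.656, -0.145]), (0.55, [278.0, 191.0], [0.65, 0.1])]
top hub_mid []
top block_weight_mid [(0.62, [273.0, 186.0], [0.646, 0.105])]
top round_weight_mid [(0.9, [470.0, 271.0], [0.454, -0.345]), (0.77, [383.0, 187.0], [0.647, -0.148]), (0.73, [466.0, 189.0], [0.642, -0.34]), (0.65, [498.0, 191.0], [0.638, -0.414])]
top glue [(0.96, [150.0, 312.0], [0.357, 0.406])]
top pot [(0.89, [483.0, 310.0], [0.361, -0.392])]
side board [(0.89, [338.0, 211.0], [0.655, 0.103])]
side wheel [(0.97, [386.0, 268.0], [0.64, -0.15])]
side hub_mid [(0.62, [391.0, 264.0], [0.645, -0.161])]
side block_weight_mid [(0.86, [338.0, 185.0], [0.657, 0.11])]
side round_weight_mid [(0.88, [388.0, 244.0], [0.651, -0.135]), (0.82, [470.0, 336.0], [0.635, -0.434]), (0.78, [372.0, 352.0], [0.445, -0.368]), (0.57, [444.0, 309.0], [0.635, -0.357])]
side glue [(0.78, [204.0, 188.0], [0.36, 0.4])]
side pot [(0.81, [340.0, 401.0], [0.358, -0.397]), (0.36, [335.0, 186.0], [0.707, 0.206])]
```

View pics/fin.png

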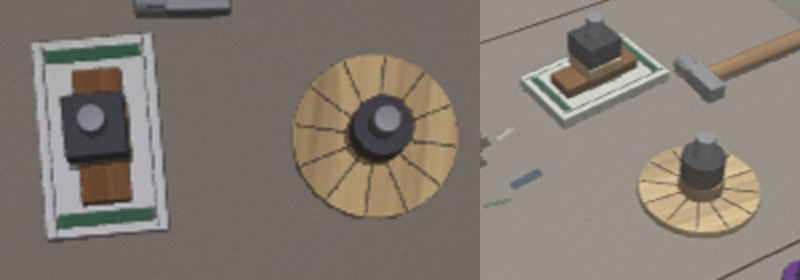

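Both stacks stand flat and centred, and the glue bottle and pot have not moved. The arm is clear of everything, so I'm handing in.

```bash
python3 -c "
from station import ctrl
print(ctrl.finish_job())"
```

```text
the job is handed in; nothing more can be done
None
```

Both stacks are built and the job is handed in at about 33 s; no verdict was reported. On the board lie the lath, the pad and the square weight. On the wheel lie the hub and the dark round weight, not the purple or yellow ones. Both weights were lowered until the wrist force showed contact and only then released.

**Last checks:**
- **Stacks:** the final picture from the top and side cameras shows both stacks flat and centred.
- **Top camera:** when each part was placed, it put the lath about 4–5 mm off the board's centre and turned under 1° from its length. The hub was about 2 mm off the wheel's centre. At the end the round weight read about 2 mm off and the square weight about 4 mm off, taking the start-of-job centre positions.
- **Glue bottle and pot:** they read within about 12 mm of where they were at the start, and the arm never went near them.

**Disagreements:**
- **Wrist camera:** it put the hub 7–10 mm off the wheel's centre. I went with the top camera, which matched the gripper's position when it let go.
- **Side camera:** its final point estimates for the two weights came out about 12 mm off, which I took as detector noise because the pictures show them centred.

I viewed 15 pictures, one past the budget of 14.

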